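# Clamp the fuel tank and hold its bayonet cap home

### The job

First swing the toggle clamp over centre so that it snaps down and holds the red fuel tank in its fixture. Then fit the loose yellow-winged bayonet cap to the tank's neck: lugs through the slots, push down against the spring, twist clockwise (seen from above) a quarter turn to the stop. Finish while still gripping the cap and pressing it down flush on the neck rim; do not let go, and do not disturb the other things on the bench.

Things in the scene. Friction and masses are not known exactly. Their poses are not given: they have to be found in the camera images.
- neck (a point): Centre of the top of the aluminium filler neck (ring 69 mm across) on the red tank, 94 mm above the bench. x runs along the two opposite lug slots, z up. Mouth: bore 37 mm across, slots 14 mm wide reaching 28 mm out from the centre, ledge 7 mm thick, free space below it. Stops under the ledge allow only a clockwise turn (from above), a quarter turn from the slots (some 6 degrees of play).
- plunger (a joint): Black sprung rubber plunger inside the neck, m pressed: at 0 its top is 10 mm below the rim; the cap pushes it to about 0.010 when flush. The spring gives 3 N at 0 and 9 N at 0.010.
- tank: Red plastic fuel tank, body 110 x 130 x 60 mm, 1.3 kg, loose (1.5 mm play) in its blue fixture, which is fixed to the bench. Origin on its underside; the neck's centre is at (0, -20, 82) mm, same axes. At its +y end a flange 60 x 60 mm, 22 mm high, centred at (0, 75) mm, onto which the clamp presses.
- cap: Loose bayonet fuel cap, 120 g, upright on the bench left or right of the fixture. Origin: centre of underside. Spigot 29 mm across; two steel lugs along x (49 mm over tips, 9 mm wide, 2 to 9 mm up); black disc 64 mm across, 20 to 28 mm up; yellow wing (the grip) 46 mm long in x, 14 mm thick in y, 28 to 56 mm up. Half a turn makes no difference.
- cap_seat (a point): Centre of the underside of the cap's disc, 20 mm above the cap's origin, axes of the cap. Flush on the rim it coincides with the neck's point. The cap can turn in the neck only when pushed to within 4 mm of flush; let go after turning, the spring lifts it those 4 mm.
- clamp (a joint): Toggle clamp arm angle, rad. Near 0: open, upright, leaning 10 degrees away from the flange; 1.75: level, its rubber pad on the tank's flange. A spring throws the arm to whichever side of 0.55 it is on: about 5 N at the grip pushes it over centre, then it snaps down by itself and presses with some 12 N.
- clamp_hinge (a point): Hinge axis of the clamp, 52 mm above the bench, fixed to the fixture. z is up; x (the same as the tank's) is the level direction in which the closed arm points and towards which the open arm must be pushed; y is the hinge axis.
- clamp_grip (a point): Middle of the red round grip (19 mm thick, 55 mm long) on the steel clamp arm, 90 mm from the hinge along the arm; the arm ends 115 mm from the hinge.
- oil_filter: Bystander: white and blue oil filter, 77 mm across, 82 mm high, standing on the other side of the fixture from the cap. Origin under its centre.
- brick: Bystander: hollow clay brick 120 x 250 x 100 mm at the back. Origin under its centre.
- trowel: Bystander: bricklayer's trowel with blue handle, lying at the left. Origin at the blade's root.
- cleaner: Bystander: bottle, 70 mm across, 200 mm high, at the back. Origin under its centre.
- spanner: Bystander: spanner lying at the right. Origin under its middle.
- grease_tin: Bystander: green tin, 90 mm across, 70 mm high, at the back right. Origin under its centre.

How it is judged:
On the way, in this order (a step that is already met when the one before it is completed fails the run):
1. the clamp is swung over centre and down on the tank's flange (value of joint clamp above 1.68 rad), for 0.2 s.
2. the cap's lugs are pushed in through the slots against the spring (z of cap_seat in the frame of neck below 0.0045 m and horizontal distance between cap_seat and neck below 0.005 m and angle between the x axis of cap and the x axis of neck, either way round below 0.5 rad), for 0.04 s.
At the end, for the whole second after the job is handed in: Clamp down on the flange (joint past 1.68 rad); cap upright (0.07 rad), centred in the neck (5 mm), turned at least 1.3 rad from the slots, its disc within 2 mm of the rim, at rest, and still gripped by the fingers with over 3 N, held down against the spring (value of joint clamp above 1.68 rad and z of cap_seat in the frame of neck between -0.003 and 0.002 m and horizontal distance between cap_seat and neck below 0.005 m and angle between the x axis of cap and the x axis of neck, either way round above 1.3 rad and angle between the z axis of cap and the z axis of neck, either way round below 0.07 rad and contact force between the fingers and cap above 3 N and linear speed of cap below 0.02 m/s); the arm keeps its last pose, push and grip.
It fails at once if a bystander is moved more than 30 mm (distance of any of oil_filter, brick, trowel, cleaner, spanner, grease_tin from where it was at the start of the episode above 0.03 m).
It fails at once if the tank is knocked out of its fixture (distance of tank from where it was at the start of the episode above 0.015 m).
It also fails if it takes over 54 s, if anything falls off the work surface, if the arm or the gripper's body presses on something with over 40 N, if the wrist force passes 120 N, or if a joint passes its speed limit or range.

### The arm

A 6-joint arm with a two-finger parallel gripper is mounted at the origin on the work surface. World frame = base frame: x ahead of the robot, y to its left, z up, the work surface at z = 0. Lengths are in m, angles in rad, forces in N, time in s.
With the tool pointing down it reaches from about 0.325 to 0.775 m from the base axis. Payload 5.5 kg.
Tool frame: the origin (TCP) lies at the very end of the fingers, on their centre line; the grasp point (between the pads) lies 19 mm behind it; z points along the fingers, y is the line along which they close (so a half turn about z gives the same grasp; the last joint's range is limited). The gripper opens to 88 mm and grips with 3 to 60 N. Pads are 20 mm wide; open, the fingers measure 115 mm over their backs; the gripper's body (75 mm by 178 mm) begins 61 mm behind the grasp point.
Start: joints at [1.172, 0.091, 1.231, -0, 1.82, -0.057], TCP at [0.201, 0.565, 0.223] pointing down, gripper open.
Joint ranges: [-2.87, 2.87], [-0.86, 2.18], [0.17, 2.46], [-1.51, 4.65], [0.06, 2.69], [-2.65, 2.65]. Speed limits (rad/s): [2.57, 2.57, 3.01, 3.14, 3.14, 3.14].

### API

Orientations are given as a rotation vector (axis times angle).
In Python, from cell import manip gives the robot as it stands. The module is installed in compiled form; this text tells all that it offers.
- The arm moves only by the tool drive_tool, never from a script. Its arguments are lists of equal length, an entry for each row: "translation": the shift along the tool's x, y, z in cm, a list of three; "twist": the turn, a rotation vector about the tool's x, y, z in rad, a list of three. In form: {"translation": [[x, y, z], ...], "twist": [[wx, wy, wz], ...]}. A call has exactly 10 rows; each row is the pose to reach, as a shift and turn from the pose commanded when the call began, along the tool's axes at that moment; what a row does not reach only later rows make up. A row lasts 1/10 s, in which the tool goes at most 50 mm and 8.59 degrees, less where a joint would pass 70% of its speed; a pose out of reach is approached as far as the arm can. A call with a gripper value outside its range is refused whole. "hand" is the closure, from 0 (fully open) to 1 (shut), set as the call begins (left out, the last holds). The fingers move at their own pace and stop on an object; the grip force is fixed at half the most. Time passes only in rows, so rows that repeat a pose let the fingers close, or fill a call up. It gives the time, the measured TCP pose, the force, the opening and the grip force at its end, in the units of the state.
- manip.state(): the state, without advancing time (a new reading comes with each control period).
- manip.snapshot(name): name is "side" or "top" or "wrist"; returns a dict with "color" (480x640x3 uint8, red, green, blue), "fx", "fy", "cx", "cy" (pixels), "rvec" (rotation vector, rad) and "tvec" (3), from world to camera coordinates, as OpenCV has them. Camera axes: x right, y down, z forward; pixel columns grow to the right and rows downward; lengths in m; the calibration is good to about 2 mm. The wrist camera is an equidistant fisheye: a pixel r from the principal point sees the ray r / f radians off the axis. A picture is of the moment at which its call begins. There is no depth.
- manip.job_done(): hands the job in; it is judged then, once.
The state is a dict: "time_s": time; "q": joint angles; "qvel": joint speeds; "tau": joint torques, N m; "ee_pos": TCP position; "orientation": TCP orientation; "force": force on the tool from outside, world axes, zero at the start; "wrist_torque": the same for the moment, N m; "finger_gap": finger opening in m; "finger_force": force on a finger pad.
Only numpy, scipy, OpenCV 4.12 (cv2) and the standard library are available. Lean on these libraries where they do the work, as an engineer would, in place of code of your own. Each camera call takes 0.05 s, during which the arm holds its last target. There are 200 camera calls.

## Working session

There is one attempt and no reset: what is moved stays moved. The work goes in short steps, Python scripts to look and compute and a tool call to move; the robot and the scene stay as the last step left them, time stands still between calls to the robot, and variables do not carry over. Pictures are saved under pics/ and viewed, at most 10 in all, crops included, and the job is handed in when it is done.

Besides the shell and the picture viewer there is one more tool, called after "Emit:" by a JSON object that holds its "fn" and its "kwargs", one argument or row to a line. drive_tool: Moves the arm, as the interface text tells. Its arguments: {"type":"object","properties":{"translation":{"type":"array","items":{"type":"array","items":{"type":"number"}}},"twist":{"type":"array","items":{"type":"array","items":{"type":"number"}}},"hand":{"type":"number"}},"required":["translation","twist"]}

```bash
mkdir -p pics; cat > h.py <<'E'
import numpy as np, cv2
from scipy.spatial.transform import Rotation as R
from cell import manip
def snap(name,fn=None):
    s=manip.snapshot(name)
    if fn: cv2.imwrite('pics/'+fn,s['color'][:,:,::-1])
    return s
def ray(s,u,v,fish=False):
    a=np.array([(u-s['cx'])/s['fx'],(v-s['cy'])/s['fy']])
    if fish:
        r=np.linalg.norm(a); d=np.r_[a/max(r,1e-9)*np.sin(r),np.cos(r)]
    else: d=np.r_[a,1]
    M=R.from_rotvec(np.ravel(s['rvec'])).as_matrix()
    return -M.T@np.ravel(s['tvec']), M.T@d
def onz(s,u,v,z,fish=False):
    c,d=ray(s,u,v,fish); return c+d*(z-c[2])/d[2]
def proj(s,p,fish=False):
    M=R.from_rotvec(np.ravel(s['rvec'])).as_matrix(); q=M@np.asarray(p)+np.ravel(s['tvec'])
    if fish:
        r=np.hypot(q[0],q[1]); k=np.arctan2(r,q[2])/max(r,1e-9)
    else: k=1/q[2]
    return np.array([s['cx']+s['fx']*q[0]*k, s['cy']+s['fy']*q[1]*k])
def totool(p,st=None):
    """world point -> shift in tool axes in cm"""
    st=st or manip.state()
    return R.from_rotvec(st['orientation']).inv().apply(np.asarray(p)-st['ee_pos'])*100
E
python3 - <<'E'
from h import *
np.set_printoptions(precision=4,suppress=True)
for n in ['side','top']:
    s=snap(n,n+'0.png'); print(n,ray(s,320,240),s['fx'])
st=manip.state();print(st)
E
```

```text
side (array([-0.085 , -0.6854,  1.1174]), array([ 0.4805,  0.4982, -0.7217])) 534.0177168648552
top (array([0.3864, 0.0009, 1.4196]), array([ 0.1852,  0.0299, -0.9823])) 499.0196442740026
{'time_s': 0.1, 'q': array([ 1.1723,  0.0918,  1.2317,  0.    ,  1.8198, -0.0567]), 'qvel': array([-0.0018, -0.0019, -0.0049, -0.001 , -0.0012,  0.0007]), 'tau': array([  0.0017, -44.7856, -40.757 ,   0.07  ,   0.0285,  -0.0001]), 'ee_pos': array([0.201 , 0.5651, 0.2216]), 'orientation': array([-0.5342, -3.0954,  0.0026]), 'force': array([0.1007, 0.1909, 0.897 ]), 'wrist_torque': array([ 0.0303,  0.008 , -0.0201]), 'finger_force': 0.0, 'finger_gap': 0.08773314255292264}
```

View pics/top0.png

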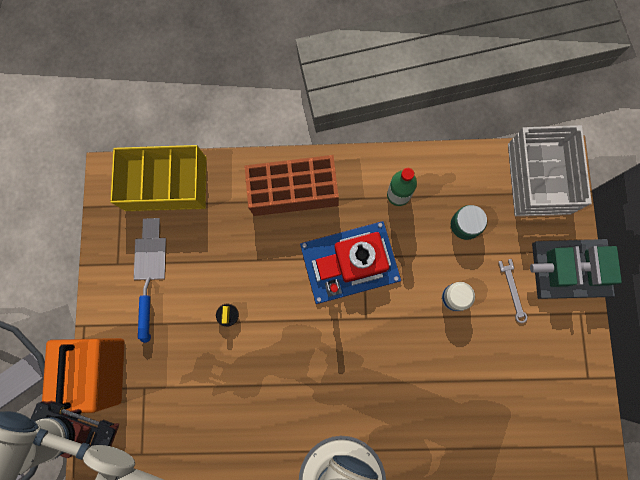

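View pics/side0.png

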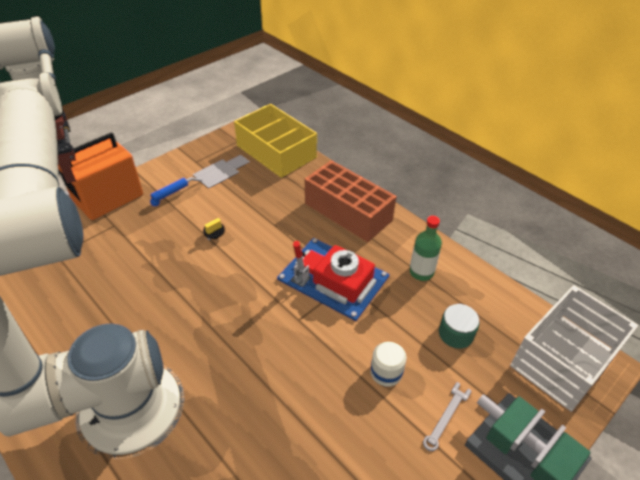

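The top view shows the neck near (363,254), the flange near (327,267), the red clamp grip near (333,287) and the cap near (227,315). The filter is at (459,296). The clamp stands on the robot's side and must be pushed away from it.

```bash
python3 - <<'E'
from h import *
np.set_printoptions(precision=4,suppress=True)
t=snap('top');s=snap('side')
def blobs(im,lo,hi,roi,mn=8):
    h=cv2.cvtColor(im,cv2.COLOR_RGB2HSV); m=cv2.inRange(h,lo,hi); k=np.zeros_like(m);k[roi[1]:roi[3],roi[0]:roi[2]]=255
    m&=k; n,l,st,c=cv2.connectedComponentsWithStats(m)
    return [(c[i],st[i],np.argwhere(l==i)[:,::-1]) for i in range(1,n) if st[i][4]>=mn]
for nm,S,roi in [('top',t,(200,290,260,340)),('side',s,(195,210,235,245))]:
    for c,st,p in blobs(S['color'],(22,120,100),(35,255,255),roi):
        print(nm,'wing',c,st, onz(S,*c,0.05)); 
        r=cv2.minAreaRect(p.astype(np.float32)); b=cv2.boxPoints(r); print([onz(S,*q,.056)[:2] for q in b])
for nm,S,roi in [('top',t,(335,230,390,285)),('side',s,(325,245,365,280))]:
    for c,st,p in blobs(S['color'],(0,0,130),(179,60,255),roi,20): print(nm,'neck',c,st,onz(S,*c,.094))
    for c,st,p in blobs(S['color'],(0,0,0),(179,255,60),roi,10): print(nm,'dark',c,st,onz(S,*c,.094))
for nm,S,roi in [('top',t,(290,215,410,310)),('side',s,(270,230,400,320))]:
    for c,st,p in blobs(S['color'],(105,150,60),(125,255,255),roi,300):
        print(nm,'blue',c,st); 
        r=cv2.minAreaRect(p.astype(np.float32)); b=cv2.boxPoints(r); print(r[1],[onz(S,*q,.01)[:2] for q in b])
a=cv2.resize(t['color'][215:315,290:410],None,fx=5,fy=5,interpolation=2)
b=cv2.resize(s['color'][230:330,270:400],None,fx=4,fy=4,interpolation=2)
cv2.imwrite('pics/z1.png',a[:,:,::-1])
print('filter',onz(t,459,296,.082),'rim flange',onz(t,327,267,.034))
E
```

```text
top wing [224.3556 314.3111] [222 306   7  18  90] [0.4454 0.3091 0.05  ]
[array([0.4225, 0.3176]), array([0.4696, 0.3122]), array([0.4675, 0.298 ]), array([0.4204, 0.3034])]
side wing [212.5253 225.5127] [205 218  17  16 158] [0.4404 0.2986 0.05  ]
[array([0.419 , 0.3128]), array([0.4686, 0.3093]), array([0.4567, 0.2717]), array([0.408 , 0.2757])]
top neck [354.8913 236.1957] [340 232  30   9  46] [ 0.6441 -0.0533  0.094 ]
top neck [385.7826 250.6304] [382 238   8  27  46] [ 0.6023 -0.1346  0.094 ]
top neck [361.8938 254.225 ] [349 242  26  26 320] [ 0.5943 -0.0703  0.094 ]
top neck [378.0417 275.7083] [374 274   9   5  24] [ 0.5353 -0.111   0.094 ]
top dark [361.9521 254.2216] [355 245  14  20 167] [ 0.5943 -0.0705  0.094 ]
side neck [344.8184 260.9832] [332 250  26  23 358] [ 0.5922 -0.0762  0.094 ]
side dark [343.9123 261.    ] [340 258  10   8  57] [ 0.5904 -0.0746  0.094 ]
top blue [344.8054 263.2501] [ 300  222  101   82 2215]
(62.1877326965332, 87.6071548461914) [array([0.6437, 0.1031]), array([ 0.7045, -0.142 ]), array([ 0.5299, -0.1803]), array([0.471 , 0.0595])]
side blue [333.312  292.9754] [283 262 103  54 814]
(101.44573211669922, 47.54676055908203) [array([ 0.4112, -0.0289]), array([0.5248, 0.0859]), array([ 0.7045, -0.1271]), array([ 0.5788, -0.2246])]
filter [ 0.477  -0.3235  0.082 ] rim flange [0.5703 0.0252 0.034 ]
```

View pics/z1.png

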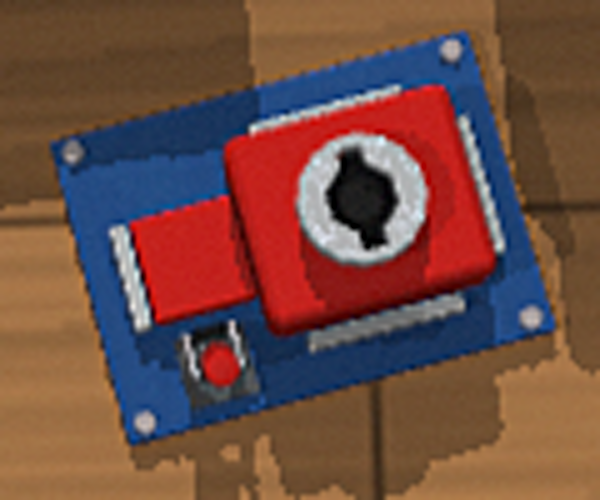

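The zoomed crop shows the tank yawed about 14°. The slots run along that direction, and the grip's end is at about pixel (334,288).

```bash
python3 - <<'E'
from h import *
np.set_printoptions(precision=4,suppress=True)
t=snap('top');s=snap('side')
def red(S,roi):
    h=cv2.cvtColor(S['color'],cv2.COLOR_RGB2HSV); m=cv2.inRange(h,(0,150,80),(6,255,255))|cv2.inRange(h,(174,150,80),(179,255,255))
    k=np.zeros_like(m);k[roi[1]:roi[3],roi[0]:roi[2]]=255;m&=k
    n,l,st,c=cv2.connectedComponentsWithStats(m); return [(c[i],st[i]) for i in range(1,n) if st[i][4]>8]
for c,b in red(t,(325,281,345,300)): print('top',c,b,onz(t,*c,.16))
for c,b in red(s,(288,235,304,262)): print('side',c,b); 
for c in [(298,241)]: print(onz(s,*c,.166),onz(s,*c,.15),onz(s,*c,.18))
ux=np.array([.9706,.2407]);g=onz(t,334,287.5,.16)[:2]
print('standby tool',totool(np.r_[g-.06*ux,.2]))
E
```

```text
top [333.463  287.3889] [330 283   8   9  54] [0.5013 0.008  0.16  ]
side [297.25 248.55] [293 241  10  17 100]
[0.5062 0.0055 0.166 ] [0.5161 0.0172 0.15  ] [ 0.4975 -0.0046  0.18  ]
standby tool [-41.9794 -45.8852   2.2543]
```

Emit:
{"fn": "drive_tool", "kwargs": {
  "translation": [
    [-4,-4.5,0.2],
    [-8,-9,0.4],
    [-12,-13.5,0.6],
    [-15,-17,0.8],
    [-18,-20.5,1.0],
    [-21,-24,1.2],
    [-24,-27.5,1.4],
    [-27,-31,1.6],
    [-30,-34,1.8],
    [-33,-37.5,2.0]
  ],
  "twist": [
    [0,0,-0.06],
    [0,0,-0.12],
    [0,0,-0.18],
    [0,0,-0.24],
    [0,0,-0.3],
    [0,0,-0.36],
    [0,0,-0.42],
    [0,0,-0.48],
    [0,0,-0.54],
    [0,0,-0.585]
  ],
  "hand": 1
}}

```text
time_s: 1.3
ee_pos: [0.3867, 0.0995, 0.2028]
orientation: [-0.385, 3.117, 0.0]
force: [1.3, -0.5, -0.4]
finger_gap: 0.0115
finger_force: 0.0
```

```bash
python3 - <<'E'
from h import *
np.set_printoptions(precision=4,suppress=True)
st=manip.state();print(st['ee_pos'],st['orientation'],st['time_s'],R.from_rotvec(st['orientation']).as_matrix())
g=np.array([.503,.007]);ux=np.array([.9706,.2407])
print(totool(np.r_[g-.06*ux,.2]))
E
```

```text
[0.3867 0.0995 0.2028] [-0.3849  3.1166  0.0002] 1.3 [[-0.97   -0.2433  0.0013]
 [-0.2433  0.97    0.0003]
 [-0.0013 -0.0001 -1.    ]]
[ -3.0317 -11.7823   0.2871]
```

Emit:
{"fn": "drive_tool", "kwargs": {
  "translation": [
    [-0.8,-3,0.1],
    [-1.6,-6,0.2],
    [-2.4,-9,0.3],
    [-3.0,-11.8,0.3],
    [-3.0,-11.8,2],
    [-3.0,-11.8,4],
    [-3.0,-11.8,4],
    [-3.0,-11.8,4],
    [-3.0,-11.8,4],
    [-3.0,-11.8,4]
  ],
  "twist": [
    [0,0,0],
    [0,0,0],
    [0,0,0],
    [0,0,0],
    [0,0,0],
    [0,0,0],
    [0,0,0],
    [0,0,0],
    [0,0,0],
    [0,0,0]
  ]
}}

```text
time_s: 2.3
ee_pos: [0.4443, -0.0058, 0.164]
orientation: [-0.382, 3.116, -0.001]
force: [0.0, 0.7, -0.3]
finger_gap: 0.0003
finger_force: 0.0
```

```bash
python3 - <<'E'
from h import *
np.set_printoptions(precision=4,suppress=True)
st=manip.state();print(st['ee_pos'],st['time_s'],st['force'],st['finger_gap'])
s=snap('wrist','w1.png');print(ray(s,320,240,True),s['fx'])
for p in [(.503,.007,.165),(.594,-.071,.094),(.571,.021,.034)]:print(proj(s,p,True))
E
```

```text
[ 0.4443 -0.0058  0.164 ] 2.3 [ 0.0323  0.6705 -0.3203] 0.00033928985958325397
(array([ 0.3776, -0.022 ,  0.3257]), array([ 0.2406,  0.0618, -0.9687])) 371.64829954431775
[315.462 397.594]
[197.966  404.0312]
[314.0798 368.351 ]
```

View pics/w1.png

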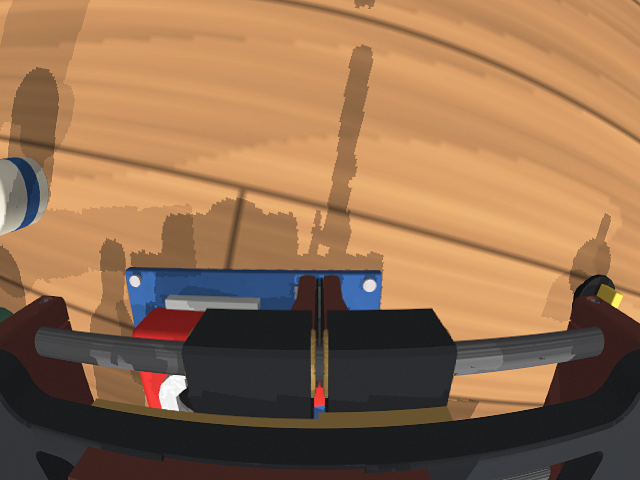

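The wrist view shows the grip's end (red, at (319,393)) straight ahead of the closed fingers, so lateral alignment is good.

Emit:
{"fn": "drive_tool", "kwargs": {
  "translation": [
    [0,0,2],
    [0,0,4.2],
    [-2,0,4.2],
    [-3,0,4.2],
    [-4,0,4.2],
    [-5,0,4.2],
    [-6,0,4.2],
    [-7,0,4.2],
    [-8,0,4.2],
    [-8.5,0,4.2]
  ],
  "twist": [
    [0,0,0],
    [0,0,0],
    [0,0,0],
    [0,0,0],
    [0,0,0],
    [0,0,0],
    [0,0,0],
    [0,0,0],
    [0,0,0],
    [0,0,0]
  ]
}}

```text
time_s: 3.35
ee_pos: [0.5275, 0.0151, 0.1202]
orientation: [-0.382, 3.118, 0.001]
force: [0.1, 0.1, -0.7]
finger_gap: 0.0008
finger_force: 0.0
```

Emit:
{"fn": "drive_tool", "kwargs": {
  "translation": [
    [-0.6,0,0],
    [-1.2,0,0],
    [-1.8,0,0],
    [-2.4,0,0],
    [-2.6,0,0],
    [-2.6,0,0],
    [-1,0,-1],
    [1,0,-3],
    [1,0,-6],
    [1,0,-6]
  ],
  "twist": [
    [0,0,0],
    [0,0,0],
    [0,0,0],
    [0,0,0],
    [0,0,0],
    [0,0,0],
    [0,0,0],
    [0,0,0],
    [0,0,0],
    [0,0,0]
  ]
}}

```text
time_s: 4.35
ee_pos: [0.5179, 0.0119, 0.1856]
orientation: [-0.38, 3.111, -0.002]
force: [0.4, -0.9, 1.0]
finger_gap: 0.0001
finger_force: 0.0
```

```bash
python3 - <<'E'
from h import *
np.set_printoptions(precision=4,suppress=True)
t=snap('top');s=snap('side');w=snap('wrist')
a=cv2.resize(t['color'][215:315,290:410],None,fx=3,fy=3)
b=cv2.resize(s['color'][225:325,270:390],None,fx=3,fy=3)
cv2.imwrite('pics/z2.png',np.hstack([a,b])[:,:,::-1])
st=manip.state();print(st['ee_pos'],R.from_rotvec(st['orientation']).as_matrix()[:2,:2],st['time_s'])
print(totool((.445,.306,.16)))
E
```

```text
[0.5166 0.0121 0.18  ] [[-0.9706 -0.2408]
 [-0.2408  0.9706]] 4.5
[-0.13   30.2455  2.0043]
```

View pics/z2.png

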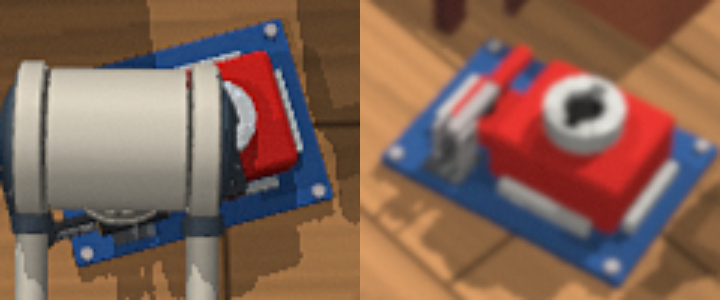

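The side crop shows the clamp lying level on the flange. Next is the cap.

Emit:
{"fn": "drive_tool", "kwargs": {
  "translation": [
    [0,3,0],
    [0,6,0],
    [0,9.5,0],
    [0,13,0],
    [0,16.5,0],
    [0,20,0],
    [0,23.5,0],
    [0,27,0.5],
    [-0.1,30.2,1],
    [-0.1,30.2,2]
  ],
  "twist": [
    [0,0,0.04],
    [0,0,0.08],
    [0,0,0.12],
    [0,0,0.16],
    [0,0,0.2],
    [0,0,0.24],
    [0,0,0.28],
    [0,0,0.32],
    [0,0,0.356],
    [0,0,0.356]
  ],
  "hand": 0
}}

```text
time_s: 5.5
ee_pos: [0.4434, 0.3085, 0.1588]
orientation: [-0.171, -3.135, 0.0]
force: [0.0, -0.9, 0.0]
finger_gap: 0.0769
finger_force: 0.0
```

Emit:
{"fn": "drive_tool", "kwargs": {
  "translation": [
    [0,0,0],
    [0,0,0],
    [0,0,2],
    [0,0,4],
    [0,0,4],
    [0,0,4],
    [0,0,4],
    [0,0,4],
    [0,0,4],
    [0,0,4]
  ],
  "twist": [
    [0,0,0],
    [0,0,0],
    [0,0,0],
    [0,0,0],
    [0,0,0],
    [0,0,0],
    [0,0,0],
    [0,0,0],
    [0,0,0],
    [0,0,0]
  ]
}}

```text
time_s: 6.5
ee_pos: [0.4451, 0.3056, 0.1212]
orientation: [0.177, 3.136, 0.001]
force: [-0.5, 0.9, 0.3]
finger_gap: 0.0877
finger_force: 0.0
```

```bash
python3 - <<'E'
from h import *
np.set_printoptions(precision=4,suppress=True)
st=manip.state();M=R.from_rotvec(st['orientation']).as_matrix();print(st['ee_pos'],M[:2,:2],st['time_s'])
s=snap('wrist','w2.png')
h=cv2.cvtColor(s['color'],cv2.COLOR_RGB2HSV); m=cv2.inRange(h,(22,120,100),(35,255,255));m[:150]=0
n,l,sa,c=cv2.connectedComponentsWithStats(m)
for i in range(1,n):
    if sa[i][4]>60:
        p=np.argwhere(l==i)[:,::-1].astype(np.float32);b=cv2.boxPoints(cv2.minAreaRect(p)); print(c[i],sa[i]); print(b,[onz(s,*q,.056,True)[:2] for q in b])
print('exp',proj(s,(.445,.308,.056),True))
E
```

```text
[0.4451 0.3056 0.1212] [[-0.9936  0.1125]
 [ 0.1125  0.9936]] 6.5
[321.3437 253.2289] [ 309  216   25   76 1612]
[[308.1649 216.6289]
 [330.5279 215.6124]
 [333.9217 290.2763]
 [311.5587 291.2928]] [array([0.4189, 0.3024]), array([0.4198, 0.3163]), array([0.4696, 0.3133]), array([0.4686, 0.2986])]
exp [321.7845 255.6746]
```

View pics/w2.png

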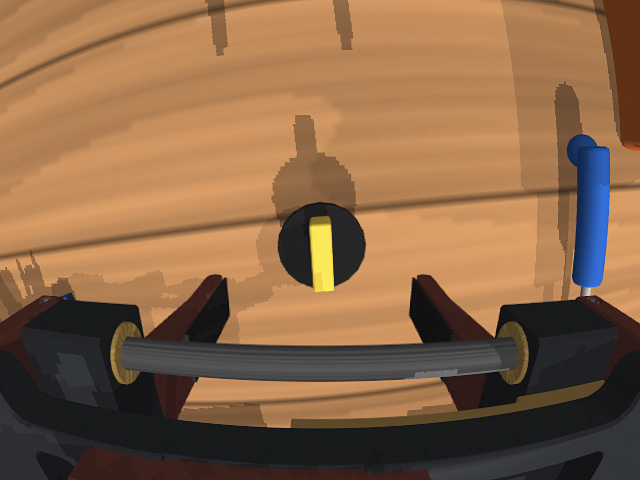

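The wrist view shows the wing centred at (321,253) between the open fingers. It is about 2.6° off the tool's direction, so I'll correct and grasp.

Emit:
{"fn": "drive_tool", "kwargs": {
  "translation": [
    [0,0.2,2],
    [-0.1,0.2,4],
    [-0.1,0.2,6],
    [-0.1,0.2,7],
    [-0.1,0.2,8],
    [-0.1,0.2,8.6],
    [-0.1,0.2,8.9],
    [-0.1,0.2,8.9],
    [-0.1,0.2,8.9],
    [-0.1,0.2,8.9]
  ],
  "twist": [
    [0,0,-0.04],
    [0,0,-0.045],
    [0,0,-0.045],
    [0,0,-0.045],
    [0,0,-0.045],
    [0,0,-0.045],
    [0,0,-0.045],
    [0,0,-0.045],
    [0,0,-0.045],
    [0,0,-0.045]
  ]
}}

```text
time_s: 7.55
ee_pos: [0.4465, 0.3076, 0.0324]
orientation: [0.106, 3.139, 0.001]
force: [-0.0, -0.0, 0.1]
finger_gap: 0.0877
finger_force: 0.0
```

Emit:
{"fn": "drive_tool", "kwargs": {
  "translation": [
    [0,0,0],
    [0,0,0],
    [0,0,0],
    [0,0,0],
    [0,0,0],
    [0,0,0],
    [0,0,0],
    [0,0,0],
    [0,0,0],
    [0,0,0]
  ],
  "twist": [
    [0,0,0],
    [0,0,0],
    [0,0,0],
    [0,0,0],
    [0,0,0],
    [0,0,0],
    [0,0,0],
    [0,0,0],
    [0,0,0],
    [0,0,0]
  ],
  "hand": 1
}}

```text
time_s: 8.55
ee_pos: [0.4461, 0.3074, 0.0316]
orientation: [-0.106, -3.14, 0.0]
force: [0.8, -0.1, -0.3]
finger_gap: 0.0138
finger_force: 30.0
```

Emit:
{"fn": "drive_tool", "kwargs": {
  "translation": [
    [0,0,-1],
    [0,0,-3],
    [0,0,-6],
    [0,0,-9],
    [0,0,-12],
    [0,0,-14],
    [0,0,-14],
    [0,0,-14],
    [0,0,-14],
    [0,0,-14]
  ],
  "twist": [
    [0,0,0],
    [0,0,0],
    [0,0,0],
    [0,0,0],
    [0,0,0],
    [0,0,0],
    [0,0,0],
    [0,0,0],
    [0,0,0],
    [0,0,0]
  ]
}}

```text
time_s: 9.55
ee_pos: [0.4455, 0.307, 0.1697]
orientation: [-0.106, -3.137, 0.003]
force: [0.4, -0.9, -0.6]
finger_gap: 0.0138
finger_force: 30.0
```

```bash
python3 - <<'E'
from h import *
np.set_printoptions(precision=4,suppress=True)
st=manip.state();M=R.from_rotvec(st['orientation']).as_matrix();print(st['ee_pos'],M[:2,:2],st['time_s'],st['finger_gap'],st['force'])
t=snap('top');s=snap('side');w=snap('wrist','w3.png')
# neck: ring centre + slots from unobstructed top view
im=t['color'];h=cv2.cvtColor(im,cv2.COLOR_RGB2HSV)
m=cv2.inRange(h,(0,0,130),(179,60,255)); n,l,sa,c=cv2.connectedComponentsWithStats(m)
for i in range(1,n):
    x,y,ww,hh,a=sa[i]
    if 335<x<390 and 230<y<285 and a>200:
        p=np.argwhere(l==i)[:,::-1].astype(np.float32); e=cv2.fitEllipse(cv2.convexHull(p)); print('ring',e,onz(t,*e[0],.094))
        N=onz(t,*e[0],.094)
d=cv2.inRange(h,(0,0,0),(179,255,70));n,l,sa,c=cv2.connectedComponentsWithStats(d)
for i in range(1,n):
    if abs(c[i][0]-362)<4 and abs(c[i][1]-254)<4:
        p=np.argwhere(l==i)[:,::-1]; P=np.array([onz(t,*q,.094)[:2] for q in p]);P-=P.mean(0)
        u,S,v=np.linalg.svd(P,full_matrices=False);print('slot dir',v[0],S,np.degrees(np.arctan2(v[0][1],v[0][0]))%180)
h=cv2.cvtColor(s['color'],cv2.COLOR_RGB2HSV);m=cv2.inRange(h,(0,0,130),(179,60,255)); n,l,sa,c=cv2.connectedComponentsWithStats(m)
for i in range(1,n):
    x,y,ww,hh,a=sa[i]
    if 325<x<365 and 243<y<270 and a>200:print('side ring',sa[i],onz(s,c[i][0],c[i][1],.09),'corners')
print(totool(np.r_[N[:2],.17]))
E
```

```text
[0.4455 0.307  0.1697] [[-0.9977  0.0677]
 [ 0.0677  0.9977]] 9.55 0.013753762589875974 [ 0.4276 -0.9318 -0.6225]
ring ((361.9222412109375, 254.0740966796875), (24.92913246154785, 25.575834274291992), 98.28397369384766) [ 0.5947 -0.0704  0.094 ]
slot dir [-0.9557 -0.2942] [0.1611 0.1128] 17.109667185919875
side ring [332 250  26  23 330] [ 0.5953 -0.0742  0.09  ] corners
[-17.4168 -36.6646   0.0701]
```

View pics/w3.png

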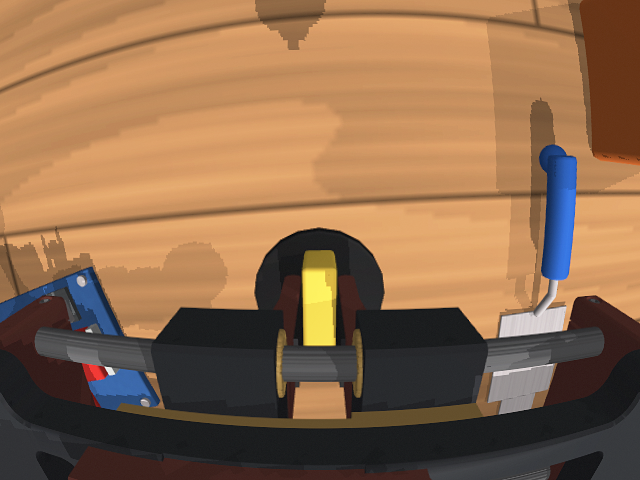

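The wrist view shows the wing seated between the fingers with the disc level. Next I'll carry it so the wrist camera looks straight at the neck.

Emit:
{"fn": "drive_tool", "kwargs": {
  "translation": [
    [-2,-3,-0.5],
    [-4.5,-6.8,-1],
    [-7,-10.5,-1],
    [-9.5,-14.3,-1],
    [-12,-18,-1],
    [-14.5,-21.8,-1],
    [-17,-25.5,-1],
    [-19.5,-29.3,-1],
    [-22,-33,-0.5],
    [-23.2,-34.9,0]
  ],
  "twist": [
    [0,0,-0.03],
    [0,0,-0.06],
    [0,0,-0.1],
    [0,0,-0.13],
    [0,0,-0.16],
    [0,0,-0.2],
    [0,0,-0.23],
    [0,0,-0.26],
    [0,0,-0.3],
    [0,0,-0.316]
  ]
}}

```text
time_s: 10.7
ee_pos: [0.6549, -0.0602, 0.1705]
orientation: [0.386, -3.117, 0.001]
force: [-0.0, 0.5, -2.1]
finger_gap: 0.0139
finger_force: 30.0
```

Emit:
{"fn": "drive_tool", "kwargs": {
  "translation": [
    [0,0,0],
    [0,0,0],
    [0,0,0],
    [0,0,0],
    [0,0,0],
    [0,0,0],
    [0,0,0],
    [0,0,0],
    [0,0,0],
    [0,0,0]
  ],
  "twist": [
    [0,0,0],
    [0,0,0],
    [0,0,0],
    [0,0,0],
    [0,0,0],
    [0,0,0],
    [0,0,0],
    [0,0,0],
    [0,0,0],
    [0,0,0]
  ]
}}

```text
time_s: 11.7
ee_pos: [0.6539, -0.0566, 0.1716]
orientation: [0.389, -3.117, -0.0]
force: [-0.4, -0.4, -0.3]
finger_gap: 0.0137
finger_force: 30.0
```

```bash
python3 - <<'E'
from h import *
np.set_printoptions(precision=4,suppress=True)
st=manip.state();M=R.from_rotvec(st['orientation']).as_matrix();print(st['ee_pos'],M,st['time_s'],st['finger_gap'],st['force'])
s=snap('wrist','w4.png');print(ray(s,320,240,True)[0]);print(proj(s,(.5945,-.0715,.094),True))
h=cv2.cvtColor(s['color'],cv2.COLOR_RGB2HSV)
m=cv2.inRange(h,(0,0,130),(179,60,255)); n,l,sa,c=cv2.connectedComponentsWithStats(m)
for i in range(1,n):
    if sa[i][4]>1500: print('ring',sa[i],c[i])
m=cv2.inRange(h,(0,0,0),(179,255,60)); n,l,sa,c=cv2.connectedComponentsWithStats(m)
for i in range(1,n):
    if sa[i][4]>300: print('dark',sa[i],c[i])
E
```

```text
[ 0.6539 -0.0566  0.1716] [[-0.9694 -0.2456 -0.0001]
 [-0.2456  0.9694 -0.    ]
 [ 0.0001  0.     -1.    ]] 11.7 0.013713441277795712 [-0.4202 -0.3849 -0.2834]
[ 0.5877 -0.0731  0.3335]
[318.7315 158.3262]
ring [  32    0   76   30 1541] [68.0597 10.9033]
ring [ 419   72   49  100 1861] [446.3358 121.0124]
ring [ 265  109  108  106 5798] [318.1616 161.7339]
ring [ 100  291   81   48 1988] [146.6001 312.3803]
dark [ 291  121   56   80 2872] [318.7695 160.4049]
dark [  151   229   337   189 29373] [316.6051 344.1319]
dark [293 284  10  63 386] [298.5907 322.9352]
dark [336 284  10  63 343] [339.0117 321.1108]
dark [    0   349   640   131 28188] [323.4152 430.7894]
dark [ 36 451  38  29 722] [ 53.8172 465.7438]
dark [556 451  47  29 865] [580.6798 466.9607]
```

View pics/w4.png

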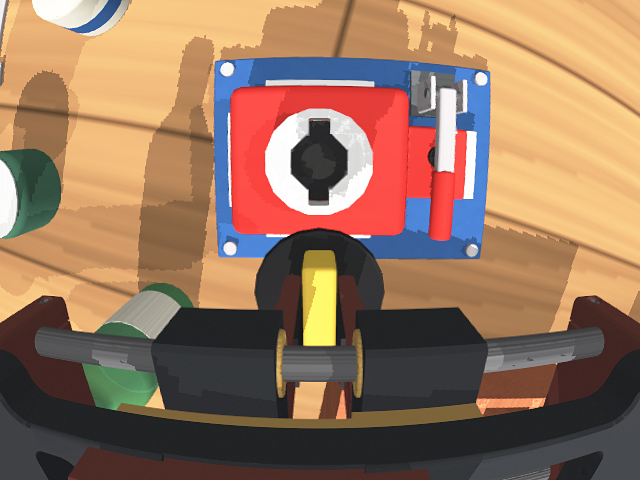

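The wrist view shows the neck ring centred near (319,161) with its slots vertical in the image, and the cap's disc arc topping out at (319,229).

```bash
python3 - <<'E'
from h import *
from scipy.optimize import least_squares
np.set_printoptions(precision=4,suppress=True)
st=manip.state();Rt=R.from_rotvec(st['orientation']);s=snap('wrist')
h=cv2.cvtColor(s['color'],cv2.COLOR_RGB2HSV)
def circ(P):
    r=least_squares(lambda c:np.hypot(P[:,0]-c[0],P[:,1]-c[1])-c[2],[*P.mean(0),.03],loss='soft_l1',f_scale=5e-4);return r.x
m=cv2.inRange(h,(0,0,130),(179,60,255)); n,l,sa,c=cv2.connectedComponentsWithStats(m)
i=l[161,280];hull=cv2.convexHull(np.argwhere(l==i)[:,::-1].astype(np.int32))[:,0]
N=circ(np.array([onz(s,*q,.094,True)[:2] for q in hull]));print('neck',N)
m=cv2.inRange(h,(0,0,0),(179,255,60));m[:105]=0;m[218:]=0;m[:,:285]=0;m[:,352:]=0
p=np.argwhere(m)[:,::-1];P=np.array([onz(s,*q,.094,True)[:2] for q in p]);
Q=(P-N[:2])@np.array([[.9694,.2456],[-.2456,.9694]]).T
for nm,k in(('+',Q[:,0]>.0205),('-',Q[:,0]<-.0205)):print('tip',nm,Q[k].mean(0),np.ptp(Q[k],0))
# disc arc
z=st['ee_pos'][2]-.0036
d=cv2.inRange(h,(0,0,0),(179,255,60));pts=[]
for x in range(262,378,3):
    y=[yy for yy in range(222,275) if d[yy:yy+6,x].all()]
    if y:pts.append((x,y[0]))
A=np.array([onz(s,*q,z,True) for q in pts]);A=Rt.inv().apply(A-st['ee_pos'])
print('disc in tool',circ(A[:,:2]),len(pts))
m=cv2.inRange(h,(22,120,100),(35,255,255));p=np.argwhere(m[245:345])[:,::-1];print('wing x',p[:,0].min(),p[:,0].max())
print('shift cm',Rt.inv().apply(np.r_[N[:2],.1]-st['ee_pos'])*100)
E
```

```text
neck [ 0.5966 -0.0712  0.0348]
tip + [ 0.0227 -0.0003] [0.004  0.0117]
tip - [-0.0236  0.0006] [0.0052 0.0127]
disc in tool [ 0.0017 -0.      0.0298] 39
wing x 302 336
shift cm [ 5.9138 -0.0073  7.1591]
```

Emit:
{"fn": "drive_tool", "kwargs": {
  "translation": [
    [1.5,0,0],
    [3,0,0],
    [4.5,0,0],
    [5.9,0,0],
    [5.9,0,1],
    [5.9,0,2],
    [5.9,0,3],
    [5.9,0,3.5],
    [5.9,0,3.5],
    [5.9,0,3.5]
  ],
  "twist": [
    [0,0,0.01],
    [0,0,0.01],
    [0,0,0.01],
    [0,0,0.01],
    [0,0,0.01],
    [0,0,0.01],
    [0,0,0.01],
    [0,0,0.01],
    [0,0,0.01],
    [0,0,0.01]
  ]
}}

```text
time_s: 12.8
ee_pos: [0.5969, -0.0709, 0.1364]
orientation: [0.374, -3.119, -0.0]
force: [0.7, 0.5, -1.2]
finger_gap: 0.0138
finger_force: 30.0
```

Emit:
{"fn": "drive_tool", "kwargs": {
  "translation": [
    [0,0,0],
    [0,0,0],
    [0,0,0.3],
    [0,0,0.6],
    [0,0,0.9],
    [0,0,1.2],
    [0,0,1.4],
    [0,0,1.6],
    [0,0,1.6],
    [0,0,1.6]
  ],
  "twist": [
    [0,0,0],
    [0,0,0],
    [0,0,0],
    [0,0,0],
    [0,0,0],
    [0,0,0],
    [0,0,0],
    [0,0,0],
    [0,0,0],
    [0,0,0]
  ]
}}

```text
time_s: 13.8
ee_pos: [0.5968, -0.071, 0.1207]
orientation: [-0.373, 3.119, -0.0]
force: [-0.1, 0.3, -1.8]
finger_gap: 0.014
finger_force: 30.0
```

The cap is entering with no contact force. I'll push on down to flush.

Emit:
{"fn": "drive_tool", "kwargs": {
  "translation": [
    [0,0,0.3],
    [0,0,0.6],
    [0,0,0.9],
    [0,0,1.1],
    [0,0,1.3],
    [0,0,1.45],
    [0,0,1.55],
    [0,0,1.55],
    [0,0,1.55],
    [0,0,1.55]
  ],
  "twist": [
    [0,0,0],
    [0,0,0],
    [0,0,0],
    [0,0,0],
    [0,0,0],
    [0,0,0],
    [0,0,0],
    [0,0,0],
    [0,0,0],
    [0,0,0]
  ]
}}

```text
time_s: 14.8
ee_pos: [0.597, -0.0711, 0.1065]
orientation: [-0.373, 3.118, -0.001]
force: [-1.9, -0.7, 7.2]
finger_gap: 0.0138
finger_force: 30.0
```

Emit:
{"fn": "drive_tool", "kwargs": {
  "translation": [
    [0,0,0.05],
    [0,0,0.1],
    [0,0,0.1],
    [0,0,0.1],
    [0,0,0.1],
    [0,0,0.1],
    [0,0,0.1],
    [0,0,0.1],
    [0,0,0.1],
    [0,0,0.1]
  ],
  "twist": [
    [0,0,0.0],
    [0,0,0.0],
    [0,0,0.14],
    [0,0,0.28],
    [0,0,0.42],
    [0,0,0.56],
    [0,0,0.7],
    [0,0,0.84],
    [0,0,0.98],
    [0,0,1.12]
  ]
}}

```text
time_s: 15.8
ee_pos: [0.5978, -0.0715, 0.1061]
orientation: [1.347, 2.834, 0.001]
force: [0.9, -1.3, 7.0]
finger_gap: 0.0138
finger_force: 30.0
```

Emit:
{"fn": "drive_tool", "kwargs": {
  "translation": [
    [0,0,0],
    [0,0,0],
    [0,0,0],
    [0,0,0],
    [0,0,0],
    [0,0,0],
    [0,0,0],
    [0,0,0],
    [0,0,0],
    [0,0,0]
  ],
  "twist": [
    [0,0,0.1],
    [0,0,0.2],
    [0,0,0.3],
    [0,0,0.4],
    [0,0,0.42],
    [0,0,0.42],
    [0,0,0.42],
    [0,0,0.42],
    [0,0,0.42],
    [0,0,0.42]
  ]
}}

```text
time_s: 16.8
ee_pos: [0.5978, -0.0715, 0.1061]
orientation: [1.902, 2.496, 0.002]
force: [0.8, -0.6, 6.9]
finger_gap: 0.0139
finger_force: 30.0
```

```bash
python3 - <<'E'
from h import *
np.set_printoptions(precision=4,suppress=True)
st=manip.state();M=R.from_rotvec(st['orientation']).as_matrix();print(st['ee_pos'],M,st['time_s'],st['finger_gap'],st['force'],st['wrist_torque'])
t=snap('side');w=snap('wrist')
a=cv2.resize(t['color'][210:310,280:400],None,fx=3.2,fy=3.2)
b=cv2.resize(w['color'],(427,320));cv2.imwrite('pics/z5.png',np.hstack([a[:320],b])[:,:,::-1])
h=cv2.cvtColor(w['color'],cv2.COLOR_RGB2HSV);m=cv2.inRange(h,(22,120,100),(35,255,255));p=np.argwhere(m[240:345])[:,::-1].astype(np.float32);print(cv2.minAreaRect(p))
E
```

```text
[ 0.5978 -0.0715  0.1061] [[-0.2656  0.9641  0.0037]
 [ 0.9641  0.2656 -0.0012]
 [-0.0021  0.0033 -1.    ]] 16.8 0.013850522255443184 [ 0.776  -0.5541  6.8556] [-0.2279  0.0624 -0.0293]
((319.5, 57.0), (94.0, 35.0), 90.0)
```

View pics/z5.png

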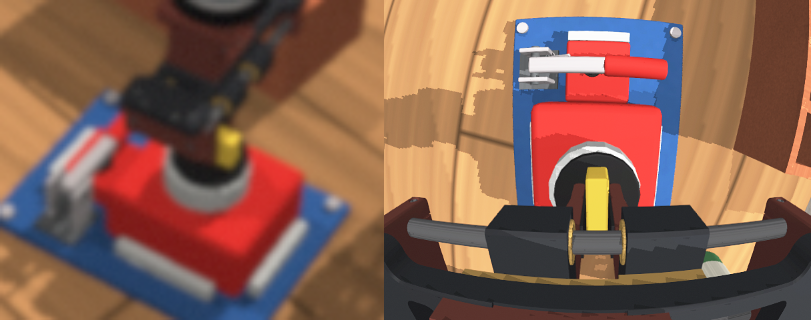

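The picture shows the cap in the neck, turned a quarter with the fingers, and the clamp down. I'll press a little more to be sure it is flush.

Emit:
{"fn": "drive_tool", "kwargs": {
  "translation": [
    [0,0,0.05],
    [0,0,0.1],
    [0,0,0.15],
    [0,0,0.2],
    [0,0,0.2],
    [0,0,0.2],
    [0,0,0.2],
    [0,0,0.2],
    [0,0,0.2],
    [0,0,0.2]
  ],
  "twist": [
    [0,0,0],
    [0,0,0],
    [0,0,0],
    [0,0,0],
    [0,0,0],
    [0,0,0],
    [0,0,0],
    [0,0,0],
    [0,0,0],
    [0,0,0]
  ]
}}

```text
time_s: 17.9
ee_pos: [0.5978, -0.0715, 0.1056]
orientation: [1.901, 2.495, 0.003]
force: [-2.0, -0.7, 13.8]
finger_gap: 0.0139
finger_force: 30.0
```

Pushing 2 mm further raised the force to 14 N while z stopped at 0.1056 m. That is exactly the computed flush height, so I'm handing in.

```bash
python3 -c "
from cell import manip
s=manip.state();print(s['ee_pos'],s['force'],s['qvel']);print(manip.job_done())"
```

```text
[ 0.59784409 -0.071502    0.10563362] [-2.01067548 -0.69274897 13.83838599] [ 0.00135556 -0.00128623 -0.00040481 -0.00091777  0.00125541 -0.00024287]
the job is handed in; nothing more can be done
None
```

The job is handed in at about 18 s; it returned no verdict. By my readings the clamp is down on the flange, and the cap is through the slots, turned about 88° (1.53 rad), flush on the rim, still gripped at 30 N and pressed at about 14 N.

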